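# Lock the filling machine's head with its slotted disc and bar

## Robot

A 6-joint arm with a two-finger parallel gripper is mounted at the origin on the work surface. World frame = base frame: x ahead of the robot, y to its left, z up, the work surface at z = 0. Lengths are in mm, angles in degrees, forces in N, time in s.
With the tool pointing down it reaches from about 300 to 850 mm from the base axis. Payload 4.2 kg.
Tool frame: the origin (TCP) lies between the finger pads; the fingertips stand ahead of it and the grasp point (between the pads) lies 8 mm behind it (env.tip_reach is the x of the fingertips in the tool frame, in mm); x points along the fingers, y is the direction in which the jaws open and shut, and the axes are right-handed (so a half turn about x gives the same grasp; the last joint's range is limited). The gripper opens to 91 mm and grips with 3 to 60 N. Pads are 32 mm wide; open, the fingers measure 118 mm over their backs; the gripper's body (76 mm by 178 mm) begins 60 mm behind the grasp point.
Start: joints at [-66.578, 18.312, 89.639, -0, 72.044, -1.146], TCP at [239.078, -522.957, 224.976] pointing down, gripper open.
Joint ranges: [-177.97, 177.97], [-48.28, 115.42], [12.27, 149.76], [-77.06, 257.06], [2.81, 150.46], [-146.56, 146.56]. Speed limits (degrees/s): [147.25, 147.25, 180, 180, 180, 180].

## Interface

Orientations are given as [roll, pitch, yaw] about the fixed x, y, z axes, in that order (R = Rz(yaw) Ry(pitch) Rx(roll)).
In Python, from workcell import env, cams gives the robot as it stands.
- The arm moves only by the tool arm_command, never from a script. Its argument "deltas" is a list of rows, each a list of 3 entries, a list of its own where there are three numbers: the opening, from 0 (shut) to 1 (fully open), then the shift along the world's x, y, z in mm, then the turn about the world's z in rad. A call has 1 to 20 rows; each row is the pose to reach, as a shift and turn from the pose commanded when the call began; what a row does not reach only later rows make up. A row lasts 1/10 s, in which the tool goes at most 50 mm and 8.59 degrees, less where a joint would pass 70% of its speed; a pose out of reach is approached as far as the arm can. A call with a gripper value outside its range is refused whole. The fingers move at their own pace and stop on an object; "grip_force" is the grip in N (left out, the last holds). Time passes only in rows, so rows that repeat a pose let the fingers close. It gives the time, the measured TCP pose, the force and the opening at its end, in the units of the state.
- env.state(): the state, without advancing time (a new reading comes with each control period).
- cams.grab_frame(name): name is "scene" or "top" or "wrist"; returns a dict with "img" (384x512x3 uint8, red, green, blue), "K" (3x3 intrinsics, pixels), "rvec" (rotation vector, rad) and "tvec" (3), from world to camera coordinates, as OpenCV has them. Camera axes: x right, y down, z forward; pixel columns grow to the right and rows downward; lengths in mm; the calibration is good to about 2 mm. A picture is of the moment at which its call begins. There is no depth.
- env.job_done(): hands the job in, once; it reports no verdict.
Trained networks look in a picture, given as the dict that the camera call returned (one of the last four; its "shot" number tells which), for a name from the list of things; names that differ only in an ending like _2 or _b are one class to them, and where a whole thing is asked for, a point or a joint stands for the part that bears it (a point fixed in the world has none). Each returns a list of dicts, best first, with "conf" (0 to 1); they miss things now and then, are a little off and sometimes report something else, mostly with a low value. They report only what shows in the picture. A call takes as long as a camera call. They do not tell look-alikes from the thing itself.
- cams.silhouettes(picture, name): "region" (384x512 bool, what is visible of it) and "centre" ([column, row] in pixels, amid what is visible of it).
The state is a dict: "time_s": time; "qpos": joint angles; "qvel": joint speeds; "effort": joint torques, N m; "ee_pos": TCP position; "ee_rot": TCP orientation; "force": force on the tool from outside, world axes, zero at the start; "torque": the same for the moment, N m; "gripper_width": finger opening in mm.
Only numpy, scipy, OpenCV 4.12 (cv2) and the standard library are available. Lean on these libraries where they do the work, as an engineer would, in place of code of your own. Each camera call takes 0.05 s, during which the arm holds its last target.

## Task

Lock the bench filling machine: with the fingertips, push the round slotted disc around until its slot lines up with the sliding bar, then push the bar by its upright tab through the slot until it is fully home in the catch on the far side of the disc. Only push: pick nothing up, and leave the two bottles and the little jar standing where they are.

Things in the scene. Friction and masses are not known exactly. Their poses are not given: they have to be found in the camera images.
- hub (a point): point on the filling machine's flat deck, 90 mm above the counter, on the upright axis of the slotted disc. Its y axis is the way the bar is pushed, z up. White machine case, fixed to the counter, from y -275 to +125 and x -100 to +100 mm of this point (35 mm spouts below the deck at its +y end). Two guide rails for the bar, 14 mm high, y -214 to -64, outer faces at x +-13.5 mm.
- catch (a point): centre of the top of the catch, a steel bridge 35 mm wide (hub x), 22 mm high above the deck, at hub y +52 to +74 mm, into which the bar's tip goes. A like bridge (same width and height) stands over the bar before the disc, at hub y -64 to -52 mm; the tab meets it when home.
- disc (a joint): angle of the slotted disc, rad, anticlockwise from above. At 0 and at 3.14 the slot lies along the bar (either will do); starts at 0.5 to 2.64; stops at -0.5 and 3.64. Aluminium, 90 mm across, top 15 mm above the deck, a straight slot 20 mm wide across its diameter, two upright lugs. Friction 0.06 N m (2 N at a lug); stays where left.
- lug_a (a point): centre of the top of one lug of the disc: round aluminium post 16 mm across, 15 to 50 mm above the deck, 31 mm from the disc's axis, square to the slot. Seen from above it lies at the disc angle, measured anticlockwise from hub x (at hub x +31 mm for angle 0, -31 mm for 3.14). Its x axis points outwards from the disc's axis.
- lug_b (a point): centre of the top of the other lug, alike, on the opposite side of the disc (hub x -31 mm for angle 0). Its x axis points to lug_a.
- bar (a joint): travel of the steel bar along hub +y, m: starts at 0 to 0.014, fully home at its stop 0.138 (tab against the bridge). Bar 12 mm wide, 5 to 17 mm above the deck, last 8 mm tapered to 5 mm; tip at hub y = -70 mm + travel. It passes only if the slot is lined up within about 0.1 rad. Friction 2 N plus 10 N per m/s; stays where left, cannot be lifted out.
- tab (a point): upright steel tab on the bar's rear end: the middle of the upper edge of its rear face, the face to push on. Tab 24 mm wide across the bar, 12 mm thick, 17 to 50 mm above the deck; this point is at hub x 0, y = -216 mm + travel, 50 mm above the deck.
- jar_mid (a point): centre of a small white plastic jar, 34 mm across, 45 mm tall, standing loose on the machine's deck beside the guide rails (hub x about +65 mm)
- water_bottle_mid (a point): centre of a clear plastic bottle, 64 mm across, 200 mm tall, standing on the counter beyond the machine
- amber_bottle_mid (a point): centre of an amber bottle, 60 mm across, 170 mm tall, standing on the counter beyond the machine
Things that resemble listed ones, but are neither listed nor needed, are in the scene too. Leave any purple look-alike of the part that bears amber_bottle_mid alone.

How it is judged (in metres and radians):
On the way, in this order (a step that is already met when the one before it is completed fails the run):
1. the disc's slot is lined up with the bar, which has not yet gone through (angle between the x axis of lug_a and the x axis of hub, either way round below 0.2 rad and value of joint bar below 0.06 m), for 0.1 s.
2. the bar is home (value of joint bar above 0.133 m), for 0.2 s.
At the end, for the whole second after the job is handed in: The bar has passed through the disc's slot and stands within 5 mm of its stop, at rest, the slot within 0.2 rad of the bar's line; both bottles and the jar stand upright within 25 mm of where they were (value of joint bar above 0.133 m and velocity of joint bar below 0.01 m/s and angle between the x axis of lug_a and the x axis of hub, either way round below 0.2 rad and distance of each of jar_mid, water_bottle_mid, amber_bottle_mid from where it was at the start of the episode below 0.025 m and angle between each of jar_mid, water_bottle_mid, amber_bottle_mid's own z axis and vertical below 0.3 rad); the robot touches nothing.
It fails at once if the jar is lifted, knocked over or moved more than 25 mm (distance of jar_mid from where it was at the start of the episode above 0.025 m or angle between jar_mid's own z axis and vertical above 0.5 rad).
It fails at once if a bottle is lifted, knocked over or moved more than 25 mm (distance of any of water_bottle_mid, amber_bottle_mid from where it was at the start of the episode above 0.025 m or angle between any of water_bottle_mid, amber_bottle_mid's own z axis and vertical above 0.5 rad).
It also fails if it takes over 54 s, if anything falls off the work surface, if the arm or the gripper's body presses on something with over 40 N, if the wrist force passes 120 N, or if a joint passes its speed limit or range.

## Working session

There is one attempt and no reset: what is moved stays moved. The work goes in short steps, Python scripts to look and compute and a tool call to move; the robot and the scene stay as the last step left them, time stands still between calls to the robot, and variables do not carry over. Pictures are saved under pics/ and viewed, and the job is handed in when it is done.

Besides the shell and the picture viewer there is one more tool, called by a JSON object that holds its "fn" and its "kwargs", one argument or row to a line. arm_command: Moves the arm, as the interface text tells. Its arguments: {"type":"object","properties":{"deltas":{"type":"array","items":{"type":"array"}},"grip_force":{"type":"number"}},"required":["deltas"]}

```bash
ls; mkdir -p pics; python3 - <<'E'
from workcell import env, cams
import cv2, pickle
s=env.state();print(s, env.tip_reach)
for n in("scene","top","wrist"):
    f=cams.grab_frame(n); pickle.dump(f,open(f'pics/{n}0.pkl','wb'))
    cv2.imwrite(f'pics/{n}0.png',cv2.resize(f['img'][:,:,::-1],(800,600)))
    print(n,f['K'],f['rvec'],f['tvec'])
    for k in("lug_a","tab","disc","jar_mid","water_bottle_mid","amber_bottle_mid"):
        print(k,[(d['centre'],round(d['conf'],2),int(d['region'].sum())) for d in cams.silhouettes(f,k)])
E
```

```text
pics
{'time_s': 0.0, 'qpos': array([-6.65776573e+01,  1.83530824e+01,  8.97059132e+01,  3.47930518e-04,
        7.20438573e+01, -1.14685479e+00]), 'qvel': array([-0.06660899,  0.03879219, -0.01329971, -0.08442554, -0.02372871,
        0.03630129]), 'effort': array([-7.08728385e-04, -4.12464881e+01, -2.31975156e+01,  7.25385128e-02,
        4.56118758e-02, -1.74516681e-04]), 'ee_pos': array([ 238.88307442, -522.5010269 ,  224.10915556]), 'ee_rot': array([-91.3311263 ,  89.89714659, 113.23796365]), 'force': array([-0.54497895,  0.42990906,  0.11890987]), 'torque': array([-0.02118997, -0.01354721,  0.03631831]), 'gripper_width': 91.06405717231006} 11.0
scene [[424.86384906   0.         255.97388058]
 [  0.         424.86384906 194.59312471]
 [  0.           0.           1.        ]] [ 2.10254771  1.07271583 -0.44841865] [-421.93196486 -271.11367357 1407.2948641 ]
lug_a [([253.7, 165.8], 0.58, 839)]
tab [([191.8, 175.5], 0.83, 319)]
disc [([253.5, 166.1], 0.95, 778)]
jar_mid [([196.9, 186.6], 0.62, 305)]
water_bottle_mid [([213.4, 212.8], 0.96, 1662)]
amber_bottle_mid [([257.7, 254.5], 0
[... 229 characters left out ...]
       0.           1.        ]] [ 2.15307489 -2.19104833  0.10175495] [ 62.52908503 644.23850794 736.74836907]
lug_a [([221.3, 238.1], 0.62, 1855)]
tab [([301.0, 263.1], 0.89, 642)]
disc [([219.6, 236.5], 0.68, 1870)]
jar_mid [([309.5, 227.5], 0.6, 294)]
water_bottle_mid [([307.6, 188.4], 0.63, 1158)]
amber_bottle_mid [([294.7, 125.1], 0.97, 1148), ([249.8, 167.1], 0.89, 898), ([224.7, 108.7], 0.86, 1176)]
wrist [[333.07163509   0.         252.61371773]
 [  0.         333.07163509 188.32037835]
 [  0.           0.           1.        ]] [-2.42474477  1.55922473  0.23010886] [-575.83986689  -31.907104    391.21425321]
lug_a []
tab []
disc []
jar_mid []
water_bottle_mid []
amber_bottle_mid []
```

View pics/scene0.png

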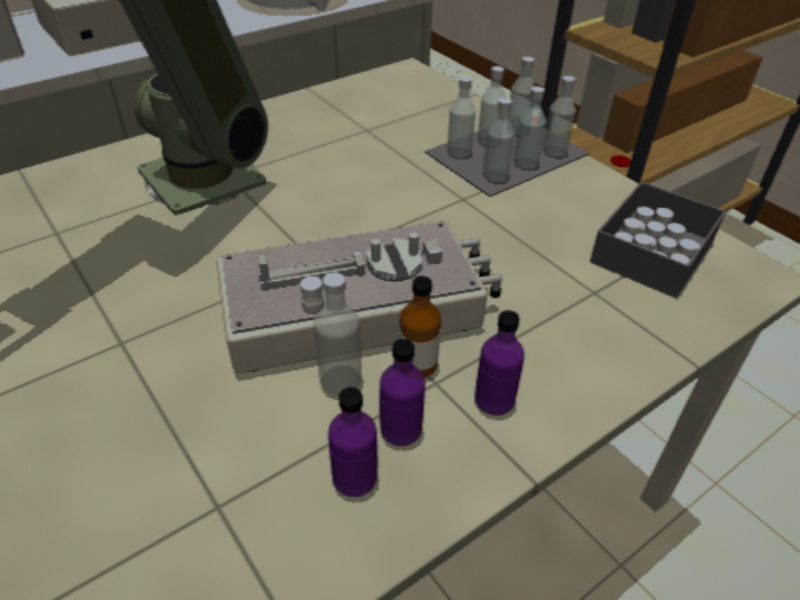

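View pics/top0.png

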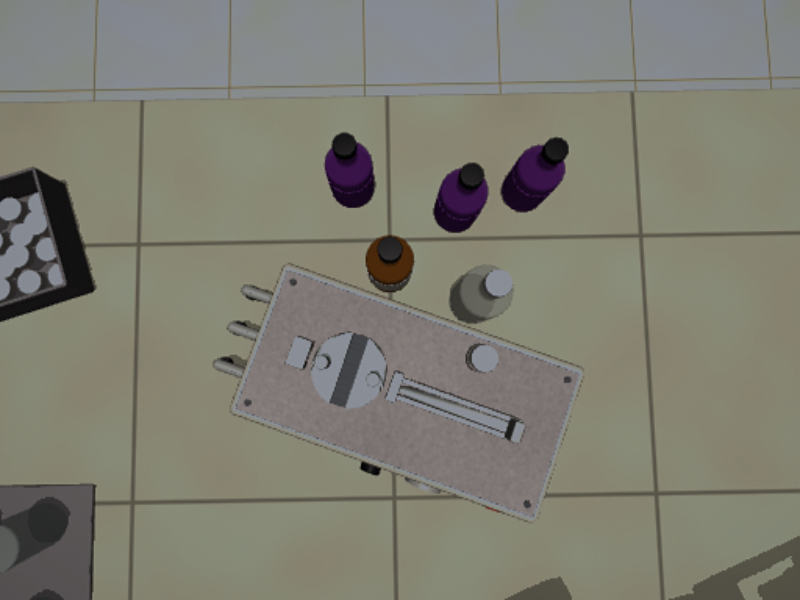

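```bash
python3 - <<'E'
import pickle,cv2
f=pickle.load(open('pics/top0.pkl','rb'));i=f['img'][160:310,170:360,::-1]
cv2.imwrite('pics/topc.png',cv2.resize(i,None,fx=4,fy=4,interpolation=cv2.INTER_CUBIC))
f=pickle.load(open('pics/scene0.pkl','rb'));i=f['img'][120:270,150:340,::-1]
cv2.imwrite('pics/scenec.png',cv2.resize(i,None,fx=4,fy=4,interpolation=cv2.INTER_CUBIC))
E
```

```text
(no output)
```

View pics/topc.png

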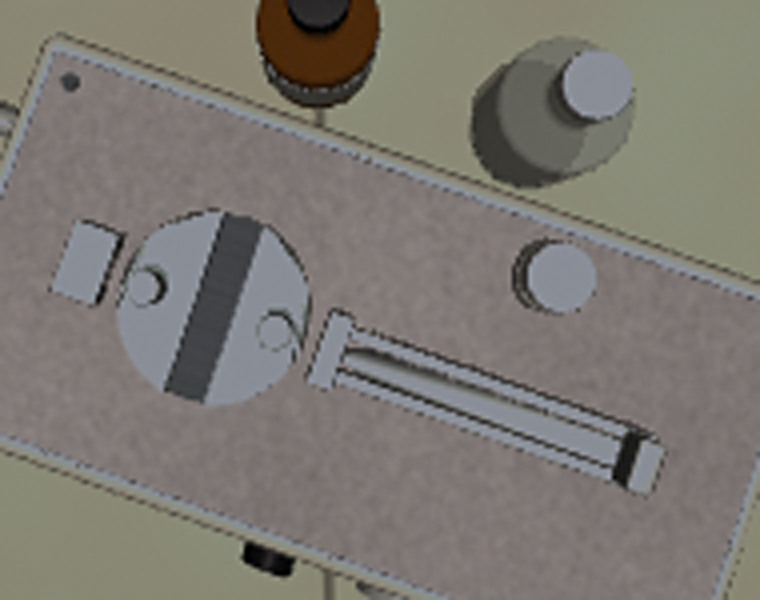

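View pics/scenec.png

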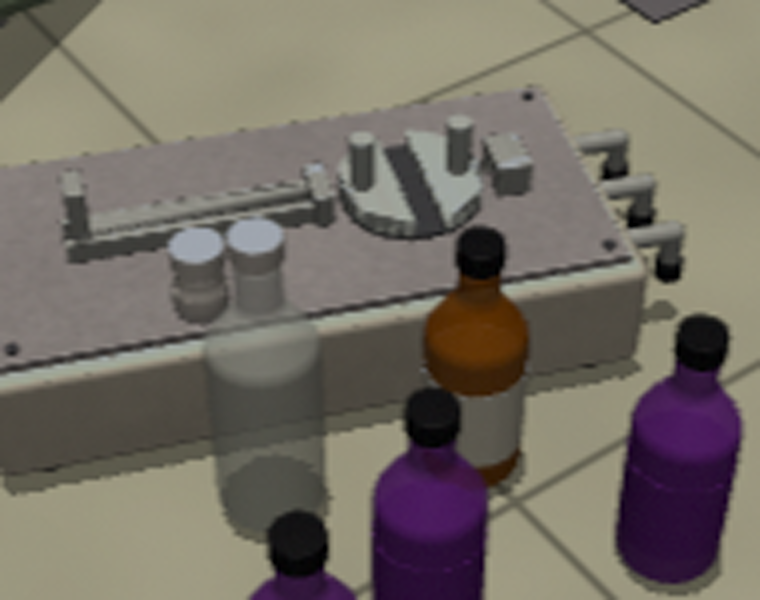

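```bash
cat > h.py <<'E'
import numpy as np,cv2,pickle
def load(n): return pickle.load(open(f'pics/{n}.pkl','rb'))
def ray(f,u,v,z):
    R=cv2.Rodrigues(f['rvec'])[0];t=np.ravel(f['tvec']);C=-R.T@t
    d=R.T@np.linalg.inv(f['K'])@[u,v,1];return (C+d*(z-C[2])/d[2])
def crop(u,v,o): return (u+.5)/4-.5+o[0],(v+.5)/4-.5+o[1]
def proj(f,P): return cv2.projectPoints(np.float64(P).reshape(-1,1,3),f['rvec'],f['tvec'],f['K'],None)[0].reshape(-1,2)
def wire(hx,hy,yaw,a,q):
    "list of polylines in world"
    c,s=np.cos(yaw),np.sin(yaw)
    W=lambda P:np.array([[hx+c*x-s*y,hy+s*x+c*y,90+z] for x,y,z in P])
    box=lambda x0,x1,y0,y1,z:[(x0,y0,z),(x1,y0,z),(x1,y1,z),(x0,y1,z),(x0,y0,z)]
    circ=lambda x,y,r,z:[(x+r*np.cos(t),y+r*np.sin(t),z) for t in np.linspace(0,2*np.pi,40)]
    L=[box(-100,100,-275,125,0),box(-17.5,17.5,52,74,22),box(-17.5,17.5,-64,-52,22),circ(0,0,45,15),
       box(-12,12,-216+q,-204+q,50),box(-13.5,13.5,-214,-64,14)]
    for k in(0,np.pi): L.append(circ(31*np.cos(a+k),31*np.sin(a+k),8,50)); L.append(circ(31*np.cos(a+k),31*np.sin(a+k),8,15))
    R=lambda x,y:(np.cos(a)*x-np.sin(a)*y,np.sin(a)*x+np.cos(a)*y,15)
    for sx in(-10,10): L.append([R(sx,-43),R(sx,43)])
    return [W(l) for l in L]
def overlay(f,p,fn,x0,y0,w,h,s):
    i=cv2.resize(f['img'][y0:y0+h,x0:x0+w,::-1],None,fx=s,fy=s,interpolation=cv2.INTER_CUBIC)
    for l in wire(*p):
        q=(proj(f,l)-[x0,y0]+.5)*s
        cv2.polylines(i,[np.int32(np.round(q))],False,(0,255,0),1,cv2.LINE_AA)
    cv2.imwrite(fn,i)
E
python3 - <<'E'
from h import *
f=load('top0');o=(170,160)
R=cv2.Rodrigues(f['rvec'])[0];print('C',-R.T@np.ravel(f['tvec']))
g=lambda u,v,z:ray(f,*crop(u,v,o),z)[:2].round(1)
print('disc',g(214,307,105)); print('lugs',g(150,286,140),g(272,330,140))
cat=np.mean([g(*p,112) for p in[(80,220),(124,234),(98,305),(52,291)]],0)
nb=np.mean([g(*p,112) for p in[(333,310),(354,316),(330,388),(308,383)]],0)
print(cat,nb,np.linalg.norm(cat-nb)); d=cat-nb;d/=np.linalg.norm(d);hub=nb+58*d;yaw=np.arctan2(d[1],d[0])-np.pi/2
print(hub,yaw)
print('tabtop',g(648,466,140))
la=g(150,286,140)-g(272,330,140);print(np.linalg.norm(la),np.arctan2(la[1],la[0])-yaw)
p=(*hub,yaw,np.arctan2(la[1],la[0])-yaw,0.005*1000)
print(p);overlay(f,p,'pics/ov1.png',170,160,190,150,4)
overlay(load('scene0'),p,'pics/ov2.png',150,120,190,150,4)
E
```

```text
C [572.49052767  50.89393053 794.61670287]
disc [558.7  98. ]
lugs [569.2 123.9] [548.9  70.1]
[580.4 155.5] [538.6  43.7] 119.35861929496338
[558.91189716  98.02703594] -0.3577900861565455
tabtop [486.9 -93.9]
57.50243473106164 1.5677803292490953
(np.float64(558.9118971576635), np.float64(98.02703593843955), np.float64(-0.3577900861565455), np.float64(1.5677803292490953), 5.0)
```

View pics/ov1.png

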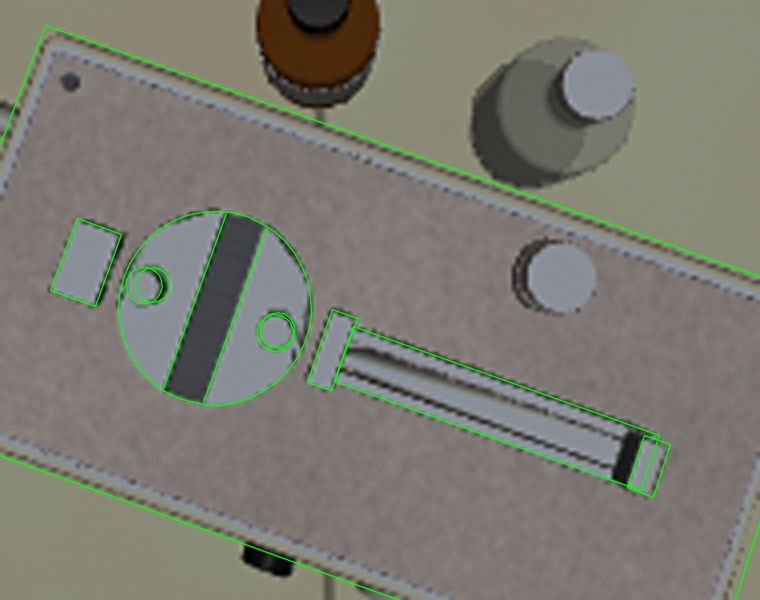

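View pics/ov2.png

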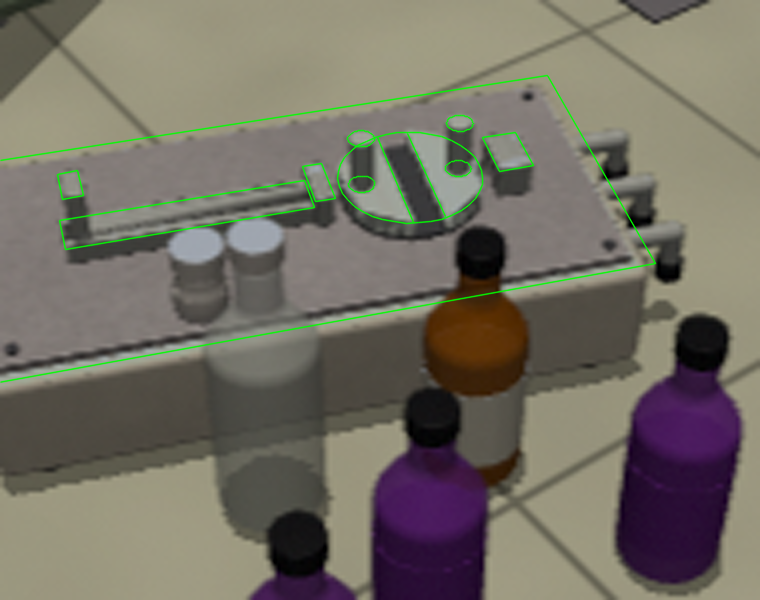

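```bash
python3 - <<'E'
from h import *
from workcell import env
from scipy.spatial.transform import Rotation as Ro
s=env.state();R=Ro.from_euler('xyz',s['ee_rot'],degrees=True).as_matrix();print(R.round(3))
print('jaw ang',np.degrees(np.arctan2(R[1,1],R[0,1])))
f=load('top0');g=lambda u,v,z:ray(f,*crop(u,v,(170,160)),z)[:2]
hub=np.array([558.9,98.]);a=-.3578;X=np.array([np.cos(a),np.sin(a)]);Y=np.array([-X[1],X[0]])
for n,q in dict(water=g(597,84,200),amber=g(319,5,170),jar=g(562,277,135),lugT=g(150,286,140),tabrear=g(657,469,140)).items():
  d=q-hub;print(n,q.round(0),(d@X).round(1),(d@Y).round(1))
for q in(6,8,10): overlay(f,(558.9,98,a,1.568,q),f'pics/tb{q}.png',310,250,40,40,8)
cv2.imwrite('pics/tb.png',np.hstack([cv2.imread(f'pics/tb{q}.png')[:, :260] for q in(6,8,10)]))
E
```

```text
[[ 0.     0.416 -0.909]
 [-0.    -0.909 -0.416]
 [-1.     0.    -0.   ]]
jaw ang -65.43266176065987
water [648. -66.] 141.2 -122.1
amber [689.  47.] 139.4 -2.5
jar [570. -60.] 65.6 -144.0
lugT [569. 124.] 0.5 27.9
tabrear [485. -98.] -0.2 -209.1
```

View pics/tb.png

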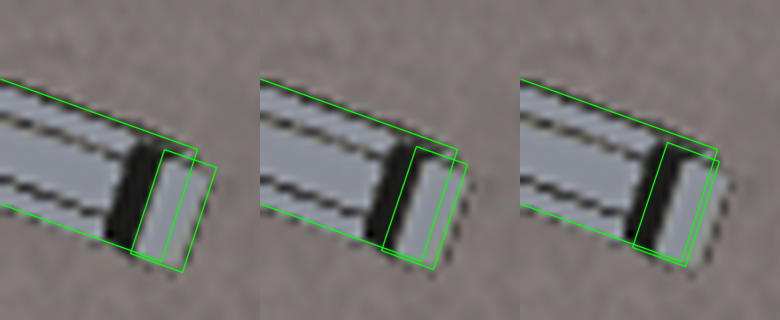

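{"fn": "arm_command", "kwargs": {
  "deltas": [
    [0.33,[6,12,2],0.02],
    [0.33,[20,39,4],0.06],
    [0.33,[40,78,6],0.12],
    [0.33,[62,120,8],0.18],
    [0.33,[84,163,10],0.24],
    [0.33,[106,206,10],0.3],
    [0.33,[128,248,10],0.36],
    [0.33,[150,291,10],0.42],
    [0.33,[172,334,10],0.48],
    [0.33,[194,376,10],0.54],
    [0.33,[216,419,10],0.6],
    [0.33,[238,462,10],0.66],
    [0.33,[260,504,10],0.7],
    [0.33,[280,543,10],0.74],
    [0.33,[296,574,10],0.76],
    [0.33,[308,598,10],0.78],
    [0.33,[316,613,10],0.78],
    [0.33,[320,621,10],0.78],
    [0.33,[320,621,10],0.78],
    [0.33,[320,621,10],0.78]
  ]
}}

```text
time_s: 3.05
ee_pos: [558.5, 97.2, 235.0]
ee_rot: [-18.3, 90.0, -129.0]
force: [-0.6, -0.5, -0.5]
gripper_width: 29.9
```

```bash
cat >> h.py <<'E'
def jaw(s):
    from scipy.spatial.transform import Rotation as Ro
    R=Ro.from_euler('xyz',s['ee_rot'],degrees=True).as_matrix();return np.degrees(np.arctan2(R[1,1],R[0,1])),R[:,0].round(3)
E
python3 - <<'E'
from h import *
from workcell import env,cams
s=env.state();print(s['time_s'],s['ee_pos'],jaw(s),s['gripper_width'],s['qpos'].round(1),s['force'])
for n in('wrist','top'):
    f=cams.grab_frame(n);cv2.imwrite(f'pics/{n}1.png',cv2.resize(f['img'][:,:,::-1],(800,600)))
E
```

```text
3.05 [558.52891765  97.19987441 235.00809344] (np.float64(-20.78092955884209), array([-0.001, -0.001, -1.   ])) 29.94234955748957 [ 8.7 17.3 89.7 -0.  73.1 29.5] [-0.60218843 -0.48685022 -0.54386989]
```

View pics/wrist1.png

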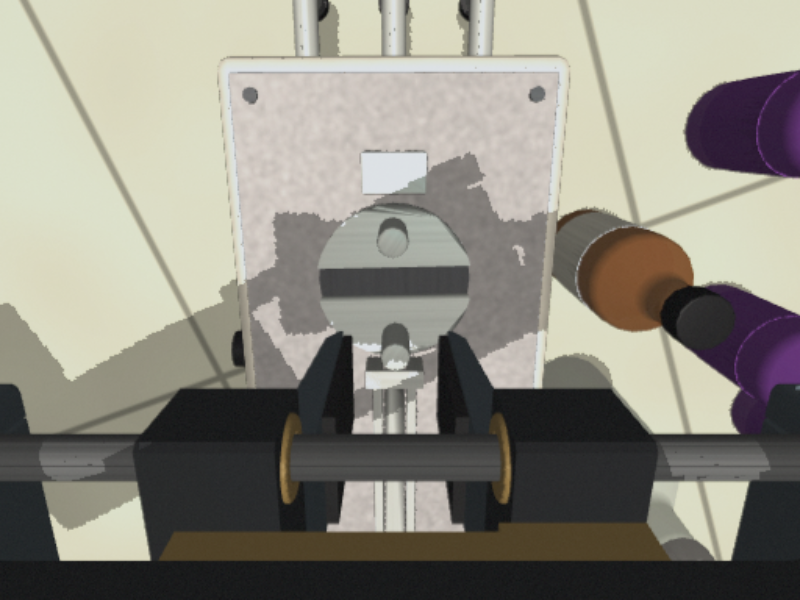

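View pics/top1.png

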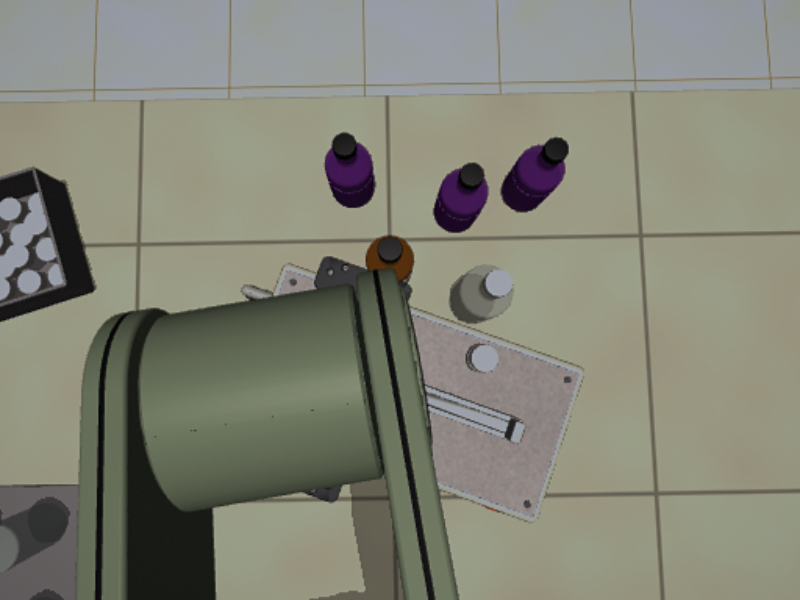

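{"fn": "arm_command", "kwargs": {
  "deltas": [
    [0.33,[0,1,-10],0],
    [0.33,[0,1,-28],0],
    [0.33,[0,1,-48],0],
    [0.33,[0,1,-66],0],
    [0.33,[0,1,-82],0],
    [0.33,[0,1,-96],0],
    [0.33,[0,1,-106],0],
    [0.33,[0,1,-111],0],
    [0.33,[0,1,-111],0],
    [0.33,[0,1,-111],0]
  ]
}}

```text
time_s: 4.15
ee_pos: [559.4, 99.0, 124.4]
ee_rot: [116.5, 89.9, 5.8]
force: [-0.3, -0.5, 0.1]
gripper_width: 30.0
```

{"fn": "arm_command", "kwargs": {
  "deltas": [
    [0.33,[0,0,0],0.05],
    [0.33,[0,0,0],0.15],
    [0.33,[0,0,0],0.27],
    [0.33,[0,0,0],0.39],
    [0.33,[0,0,0],0.51],
    [0.33,[0,0,0],0.63],
    [0.33,[0,0,0],0.75],
    [0.33,[0,0,0],0.87],
    [0.33,[0,0,0],0.99],
    [0.33,[0,0,0],1.11],
    [0.33,[0,0,0],1.23],
    [0.33,[0,0,0],1.35],
    [0.33,[0,0,0],1.47],
    [0.33,[0,0,0],1.59],
    [0.33,[0,0,0],1.71],
    [0.33,[0,0,0],1.83],
    [0.33,[0,0,0],1.94],
    [0.33,[0,0,0],2.03],
    [0.33,[0,0,0],2.1],
    [0.33,[0,0,0],2.1]
  ]
}}

```text
time_s: 6.15
ee_pos: [558.2, 99.5, 124.6]
ee_rot: [135.5, 89.9, 145.1]
force: [-3.0, 1.0, 1.9]
gripper_width: 30.3
```

```bash
python3 - <<'E'
from h import *
from workcell import env,cams
s=env.state();print(s['time_s'],s['ee_pos'],jaw(s),s['gripper_width'],s['qpos'].round(1),s['force'],s['torque'])
for n in('wrist','scene'):
    f=cams.grab_frame(n);pickle.dump(f,open(f'pics/{n}2.pkl','wb'));cv2.imwrite(f'pics/{n}2.png',cv2.resize(f['img'][:,:,::-1],(800,600)))
overlay(f,(558.9,98,-.3578,2.98,7.5),'pics/ov3.png',150,120,190,150,4)
E
```

```text
6.15 [558.17097508  99.53382778 124.64386455] (np.float64(99.56282633532163), array([-0.001,  0.001, -1.   ])) 30.252307239534794 [  8.9  22.3  99.1   0.1  58.7 -90.7] [-2.97982035  1.01992559  1.85585848] [ 0.31131405  0.52041828 -0.01814566]
```

View pics/wrist2.png

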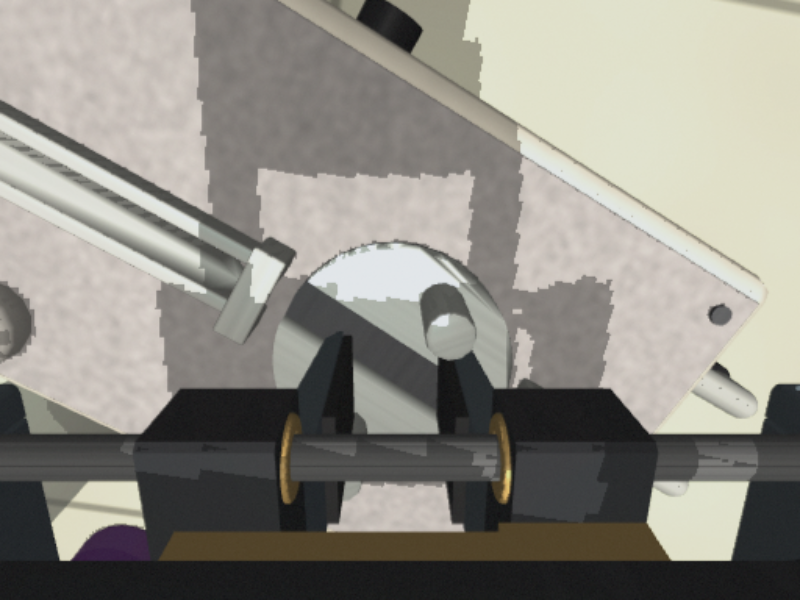

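View pics/ov3.png

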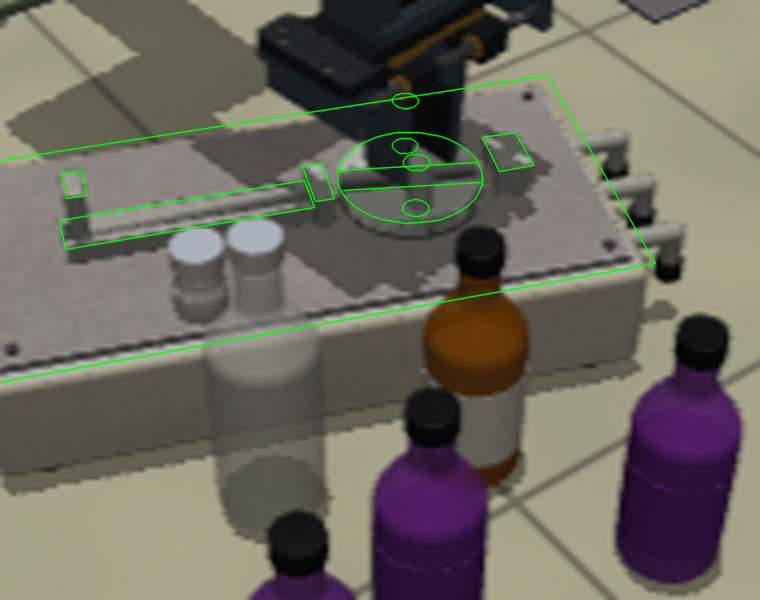

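```bash
python3 - <<'E'
from h import *
f=load('wrist2')
for k,a in enumerate((2.85,2.98)): overlay(f,(558.9,98,-.3578,a,7.5),f'pics/w{k}.png',130,130,230,150,3)
cv2.imwrite('pics/w.png',np.vstack([cv2.imread(f'pics/w{k}.png')[:300] for k in(0,1)]))
E
```

```text
(no output)
```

View pics/w.png

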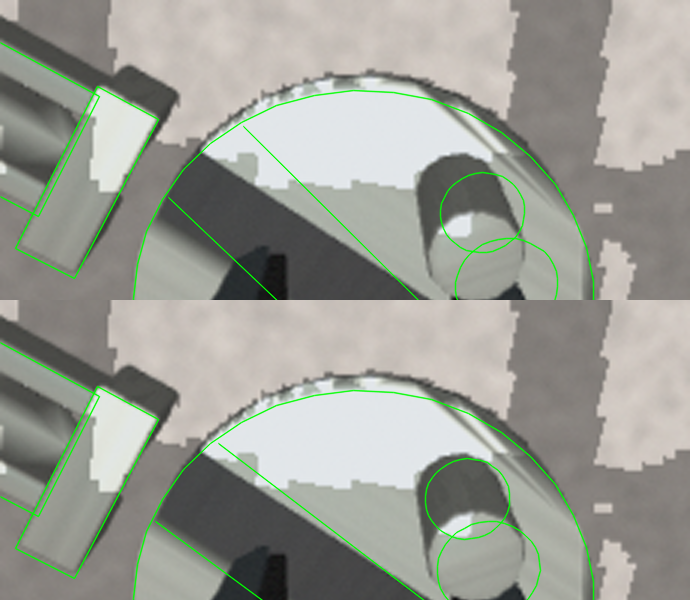

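{"fn": "arm_command", "kwargs": {
  "deltas": [
    [0.33,[0,0,0],0.03],
    [0.33,[0,0,0],0.06],
    [0.33,[0,0,0],0.08],
    [0.33,[0,0,0],0.08],
    [0.33,[0,0,0],0.08]
  ]
}}

```text
time_s: 6.75
ee_pos: [558.4, 98.8, 124.0]
ee_rot: [175.3, 89.9, -170.6]
force: [-5.6, 0.9, 3.0]
gripper_width: 30.3
```

```bash
python3 - <<'E'
from h import *
from workcell import env,cams
s=env.state();print(s['time_s'],s['ee_pos'],jaw(s),s['force'],s['torque'])
f=cams.grab_frame('wrist');pickle.dump(f,open(f'pics/wrist3.pkl','wb'))
for k,a in enumerate((3.10,3.16)): overlay(f,(558.9,98,-.3578,a,7.5),f'pics/w{k}.png',130,130,230,150,3)
cv2.imwrite('pics/w3.png',np.vstack([cv2.imread(f'pics/w{k}.png')[:300] for k in(0,1)]))
E
```

```text
6.75 [558.35795315  98.8347131  124.02592718] (np.float64(104.15561474557273), array([-0.002, -0.   , -1.   ])) [-5.58338542  0.91901943  2.96801788] [ 0.23338632  0.76243453 -0.0625457 ]
```

View pics/w3.png

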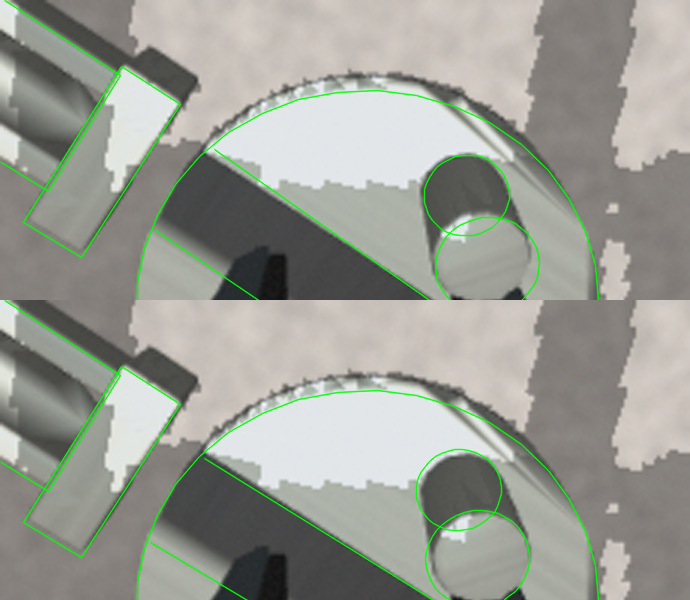

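{"fn": "arm_command", "kwargs": {
  "deltas": [
    [0.33,[0,0,0],-0.1],
    [0.33,[0,0,0],-0.22],
    [0.33,[0,0,0],-0.3],
    [0.33,[0,0,0],-0.3],
    [0.33,[0,0,10],-0.3],
    [0.33,[0,0,28],-0.3],
    [0.33,[0,0,50],-0.3],
    [0.33,[0,0,72],-0.36],
    [0.33,[0,-4,90],-0.46],
    [0,[-6,-16,100],-0.58],
    [0,[-14,-38,104],-0.7],
    [0,[-24,-64,104],-0.82],
    [0,[-34,-90,104],-0.94],
    [0,[-44,-117,104],-1.06],
    [0,[-54,-144,104],-1.18],
    [0,[-63,-169,104],-1.3],
    [0,[-72,-192,104],-1.42],
    [0,[-80,-213,104],-1.54],
    [0,[-86,-228,104],-1.66],
    [0,[-88,-235,104],-1.78]
  ]
}}

```text
time_s: 8.8
ee_pos: [471.0, -137.6, 229.0]
ee_rot: [52.0, 89.9, -36.1]
force: [0.1, -0.0, -0.1]
gripper_width: 0.8
```

```bash
python3 - <<'E'
from h import *
from workcell import env,cams
s=env.state();print(s['time_s'],s['ee_pos'],jaw(s),s['force'],s['gripper_width'])
f=cams.grab_frame('top');pickle.dump(f,open(f'pics/top4.pkl','wb'))
p=(558.9,98,-.3578,3.15,7.5)
overlay(f,p,'pics/ov4.png',170,160,190,150,4)
f=cams.grab_frame('scene');overlay(f,p,'pics/ov4s.png',150,120,190,150,4)
E
```

```text
8.8 [ 470.97389272 -137.6029474   228.99948815] (np.float64(1.8931227940632174), array([ 0.002, -0.001, -1.   ])) [ 0.11432196 -0.03570197 -0.05286347] 0.8160391256451816
```

View pics/ov4.png

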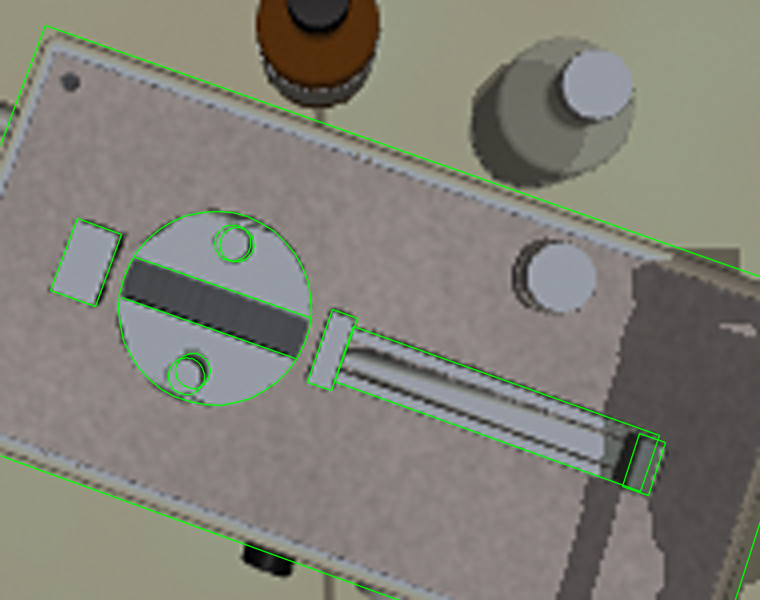

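View pics/ov4s.png

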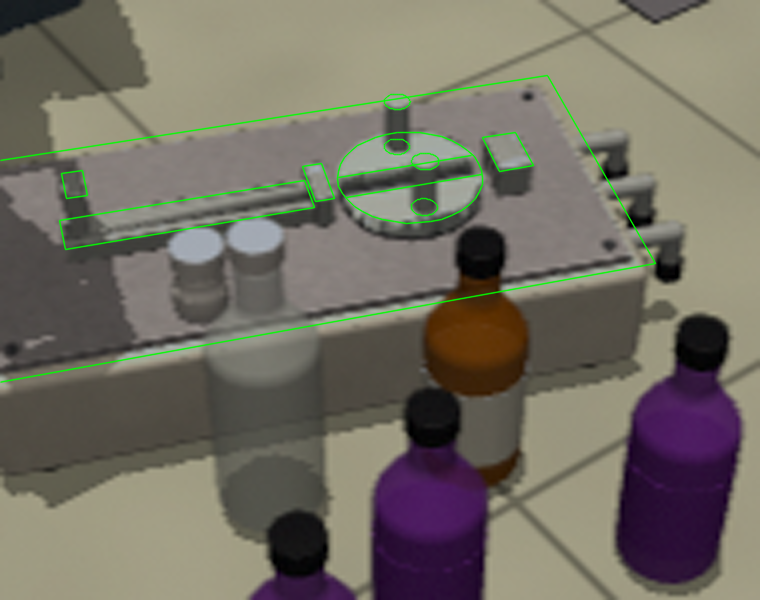

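{"fn": "arm_command", "kwargs": {
  "deltas": [
    [0,[0,0,0],-0.12],
    [0,[0,0,-6],-0.24],
    [0,[0,0,-20],-0.36],
    [0,[0,0,-40],-0.4],
    [0,[0,0,-60],-0.4],
    [0,[0,0,-78],-0.4],
    [0,[0,0,-92],-0.4],
    [0,[0,0,-101],-0.4],
    [0,[0,0,-105],-0.4],
    [0,[0,0,-105],-0.4],
    [0,[0,0,-105],-0.4]
  ]
}}

```text
time_s: 10.0
ee_pos: [471.6, -136.0, 123.6]
ee_rot: [92.9, 89.9, -17.8]
force: [0.1, 0.8, 0.0]
gripper_width: 0.6
```

```bash
python3 - <<'E'
from h import *
from workcell import env,cams
s=env.state();p=s['ee_pos'];print(s['time_s'],p,jaw(s),s['force'],s['gripper_width'])
a=-.3578;d=p[:2]-[558.9,98];print(d@[np.cos(a),np.sin(a)],d@[-np.sin(a),np.cos(a)])
f=cams.grab_frame('wrist');cv2.imwrite('pics/w5.png',cv2.resize(f['img'][:,:,::-1],(800,600)))
E
```

```text
10.0 [ 471.64496541 -136.04154732  123.62255217] (np.float64(-20.69572569377365), array([ 0.001, -0.   , -1.   ])) [0.13305186 0.77753767 0.01587912] 0.5894523833607959
0.23558728451286015 -249.77756390957856
```

View pics/w5.png

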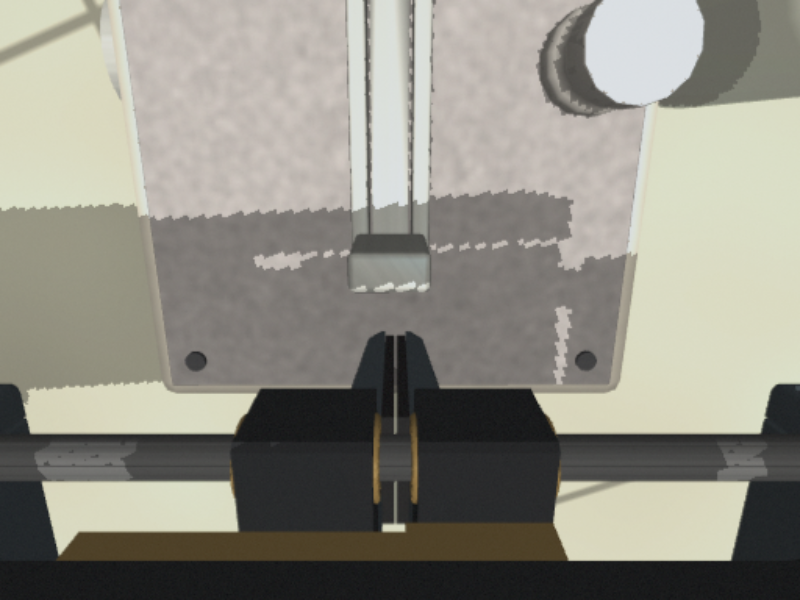

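{"fn": "arm_command", "kwargs": {
  "deltas": [
    [0,[4,9,0],0],
    [0,[8,21,0],0],
    [0,[10,26,0],0],
    [0,[12,33,0],0],
    [0,[15,41,0],0],
    [0,[19,50,0],0],
    [0,[22,59,0],0],
    [0,[26,69,0],0],
    [0,[29,78,0],0],
    [0,[32,87,0],0],
    [0,[35,94,0],0],
    [0,[37,98,0],0],
    [0,[37,98,0],0]
  ]
}}

```text
time_s: 11.35
ee_pos: [507.9, -36.8, 122.7]
ee_rot: [-124.8, 89.9, 124.5]
force: [-0.0, 0.5, -0.5]
gripper_width: 0.5
```

```bash
python3 - <<'E'
from h import *
from workcell import env,cams
s=env.state();p=s['ee_pos'];print(s['time_s'],p,jaw(s),s['force'],s['torque'])
a=-.3578;d=p[:2]-[558.9,98];print(d@[np.cos(a),np.sin(a)],d@[-np.sin(a),np.cos(a)])
f=cams.grab_frame('wrist');cv2.imwrite('pics/w6.png',cv2.resize(f['img'][:,:,::-1],(800,600)))
E
```

```text
11.35 [507.86163933 -36.83897692 122.67123083] (np.float64(-20.728537451841603), array([-0.001,  0.001, -1.   ])) [-0.02230642  0.54442014 -0.45626422] [-0.00826319 -0.024511   -0.00582475]
-0.5835262433456236 -144.1739347213825
```

View pics/w6.png

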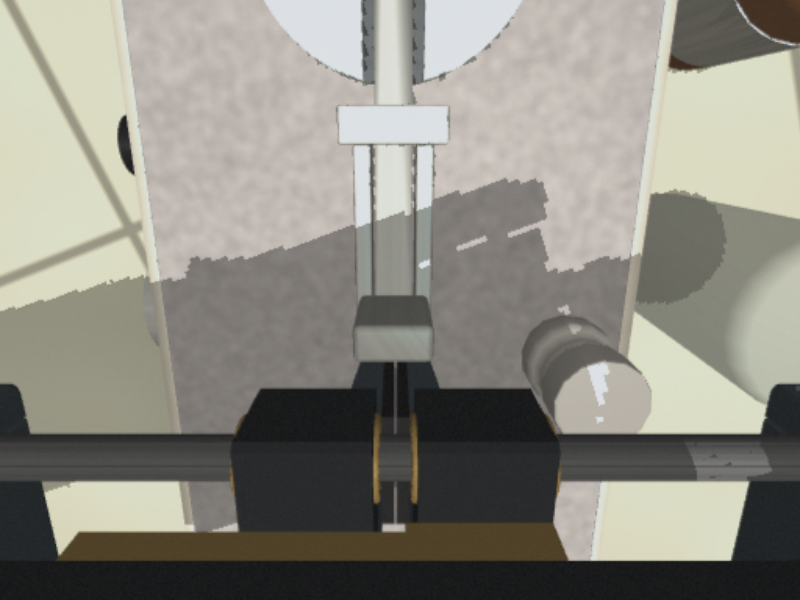

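{"fn": "arm_command", "kwargs": {
  "deltas": [
    [0,[2,4,0],0],
    [0,[4,11,0],0],
    [0,[7,18,0],0],
    [0,[9,25,0],0],
    [0,[12,32,0],0],
    [0,[14,38,0],0],
    [0,[16,42,0],0],
    [0,[17,45,0],0],
    [0,[17.5,46.5,0],0],
    [0,[17.5,46.5,0],0]
  ]
}}

```text
time_s: 12.4
ee_pos: [525.7, 8.7, 123.0]
ee_rot: [133.8, 90.0, 23.0]
force: [-1.1, -1.0, -0.3]
gripper_width: 0.6
```

```bash
python3 - <<'E'
from h import *
from workcell import env,cams
s=env.state();p=s['ee_pos'];print(s['time_s'],p,jaw(s),s['force'],s['torque'])
a=-.3578;d=p[:2]-[558.9,98];print(d@[np.cos(a),np.sin(a)],d@[-np.sin(a),np.cos(a)])
f=cams.grab_frame('wrist');cv2.imwrite('pics/w7.png',cv2.resize(f['img'][:,:,::-1],(800,600)))
E
```

```text
12.4 [525.65869657   8.71731095 123.03169341] (np.float64(-20.73877886942485), array([ 0.,  0., -1.])) [-1.14664297 -1.0197915  -0.30746111] [-0.2767198   0.17394535 -0.02028059]
0.1319671092497714 -95.26996065130945
```

View pics/w7.png

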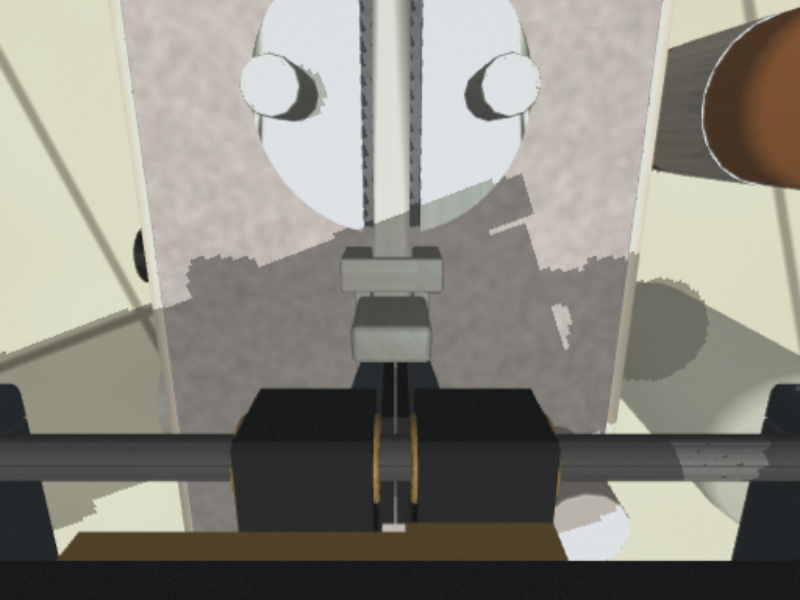

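{"fn": "arm_command", "kwargs": {
  "deltas": [
    [0,[0.4,1,0],0],
    [0,[0.7,2,0],0],
    [0,[1,2.8,0],0],
    [0,[1,2.8,0],0],
    [0,[1,2.8,0],0]
  ]
}}

```text
time_s: 12.95
ee_pos: [525.8, 8.8, 123.2]
ee_rot: [4.3, 89.7, -106.4]
force: [-4.2, -9.9, 2.1]
gripper_width: 0.9
```

{"fn": "arm_command", "kwargs": {
  "deltas": [
    [0,[0.4,1,0],0],
    [0,[0.7,2,0],0],
    [0,[1,2.8,0],0],
    [0,[1,2.8,0],0],
    [0,[1,2.8,0],0]
  ]
}}

```text
time_s: 13.45
ee_pos: [525.9, 8.9, 123.3]
ee_rot: [1.0, 89.4, -109.7]
force: [-6.2, -18.6, 3.5]
gripper_width: 0.3
```

```bash
python3 - <<'E'
from h import *
from workcell import env,cams
s=env.state();p=s['ee_pos'];print(s['time_s'],p,jaw(s),s['force'],s['torque'])
a=-.3578;d=p[:2]-[558.9,98];print(d@[np.cos(a),np.sin(a)],d@[-np.sin(a),np.cos(a)])
f=cams.grab_frame('wrist')
for k,q in enumerate((128,138)): overlay(f,(558.9,98,-.3578,3.15,q),f'pics/w{k}.png',200,140,100,100,4)
cv2.imwrite('pics/w8.png',np.hstack([cv2.imread(f'pics/w{k}.png') for k in(0,1)]))
E
```

```text
13.45 [525.86000066   8.89965287 123.26886747] (np.float64(-20.60278480018369), array([-0.004, -0.01 , -1.   ])) [ -6.24821564 -18.64231444   3.48721803] [-3.15220821  0.89630763 -0.04620291]
0.2566637603248658 -95.02866693456563
```

View pics/w8.png

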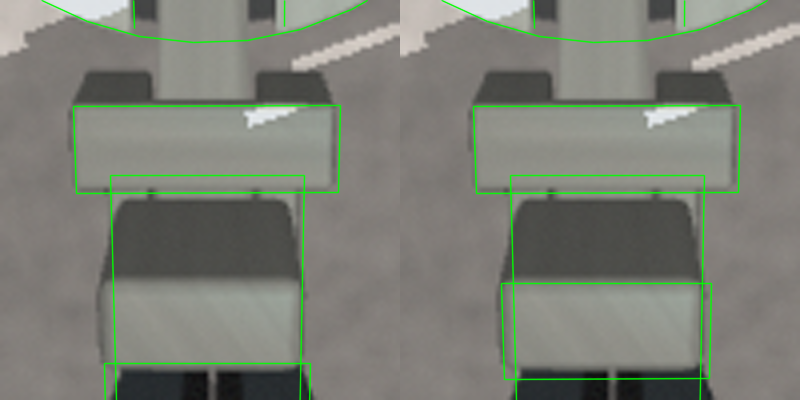

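{"fn": "arm_command", "kwargs": {
  "deltas": [
    [0,[-2,-6,0],0],
    [0,[-6,-15,0],0],
    [0,[-11,-28,0],0],
    [0,[-16,-42,6],0],
    [0,[-18,-48,24],0],
    [0,[-18,-48,48],0],
    [0,[-18,-48,72],0],
    [0,[-18,-48,92],0],
    [0,[-22,-58,104],0],
    [0,[-30,-80,110],0],
    [0,[-42,-112,110],0],
    [0,[-55,-146,110],0],
    [0,[-68,-182,110],0],
    [0,[-78,-208,110],0],
    [0,[-84,-225,110],0],
    [0,[-86,-230,110],0],
    [0,[-86,-230,110],0],
    [0,[-86,-230,110],0]
  ]
}}

```text
time_s: 15.3
ee_pos: [441.5, -215.4, 232.9]
ee_rot: [-159.6, 90.0, 89.6]
force: [0.0, 1.2, 0.3]
gripper_width: 0.5
```

```bash
python3 - <<'E'
from h import *
from workcell import env,cams
s=env.state();p=s['ee_pos'];print(s['time_s'],p,s['force'])
f=cams.grab_frame('top');overlay(f,(558.9,98,-.3578,3.15,138),'pics/ov9.png',170,160,190,150,4)
f=cams.grab_frame('scene');cv2.imwrite('pics/s9.png',cv2.resize(f['img'][120:270,150:340,::-1],None,fx=4,fy=4,interpolation=cv2.INTER_CUBIC))
E
```

```text
15.3 [ 441.48970206 -215.44323266  232.895685  ] [0.01963802 1.16651256 0.32821914]
```

View pics/ov9.png

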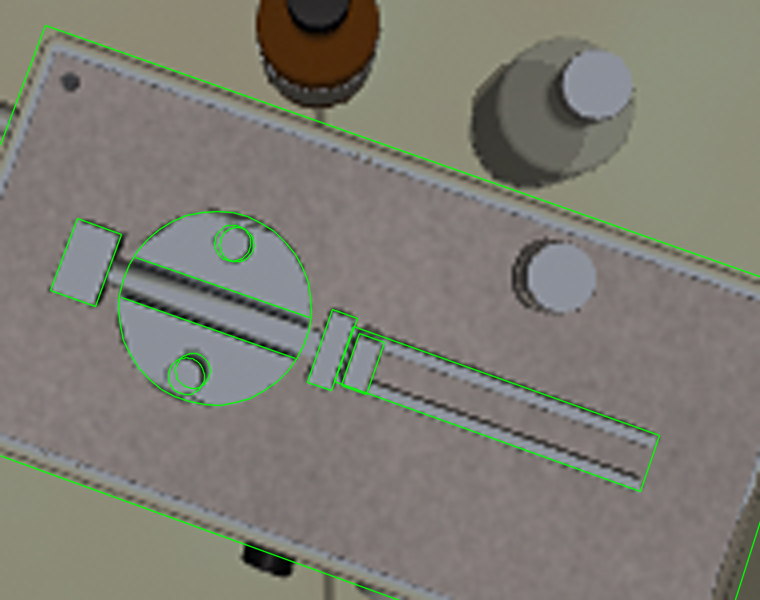

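View pics/s9.png

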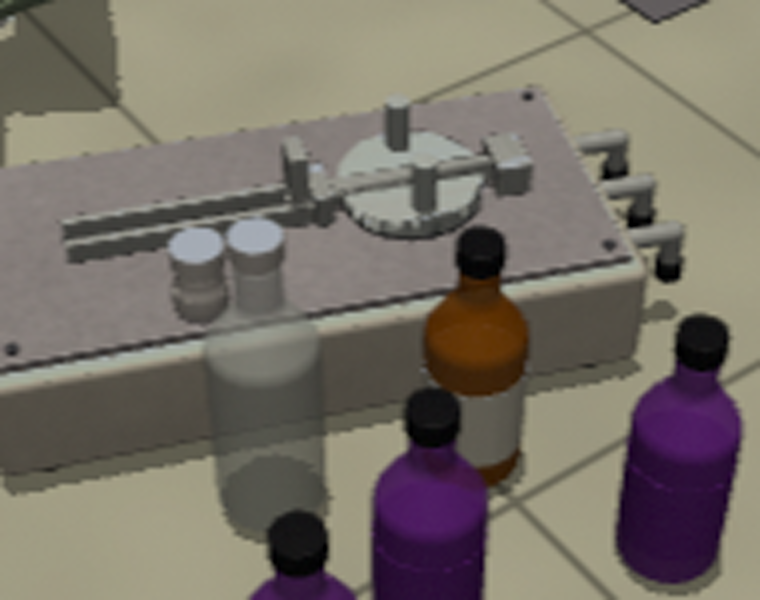

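The top view shows the bar through the slot and into the catch, with the tab (crop px 362,362) on the 138 mm model. The jar and both bottles haven't moved and the arm is clear, so I'm handing in.

```bash
python3 -c "
from workcell import env
print(env.job_done())"
```

```text
the job is handed in; nothing more can be done
None
```

The machine is locked and the job is handed in at about 15.4 s of the 54 s allowed; no verdict was reported.

- **Disc:** I turned it anticlockwise from about 1.57 to about 3.15 rad by twisting the partly open fingers against both lugs. The bar was still at about 8 mm of travel at that point.
- **Bar:** I pushed it by the tab with closed fingers until it stopped. The push force rose to about 20 N with no further movement, and the tab in the wrist picture matched 138 mm of travel.
- **Last checks:** after I backed off, the top and scene pictures showed the bar through the slot and into the catch, with the slot lined up. The jar and both bottles were at the same pixels as at the start, and the arm was touching nothing. No check failed or disagreed. The angle and travel values come from overlaying a model on the pictures, good to about 1–2 mm and a few hundredths of a radian.

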